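# Hang the peg basket in the soaking trough

## Robot

A 7-joint arm with a two-finger parallel gripper is mounted at the origin on the work surface. World frame = base frame: x ahead of the robot, y to its left, z up, the work surface at z = 0. Lengths are in m, angles in rad, forces in N, time in s.
With the tool pointing down it reaches from about 0.425 to 0.975 m from the base axis. Payload 16.7 kg.
Tool frame: the origin (TCP) lies at the very end of the fingers, on their centre line; the grasp point (between the pads) lies 19 mm behind it; z points along the fingers, y is the line along which they close (so a half turn about z gives the same grasp; the last joint's range is limited). The gripper opens to 85 mm and grips with 20 to 120 N. Pads are 22 mm wide; open, the fingers measure 114 mm over their backs; the gripper's body (76 mm by 85 mm) begins 54 mm behind the grasp point. The pads swing forward as they close: fully open they stand 13 mm farther back than shut.
Start: joints at [1.2, 0.426, 0.074, 1.606, -0.034, 1.111, -0.067], TCP at [0.148, -0.658, 0.231] pointing down, gripper open.
Joint ranges: [-2.85, 2.85], [-0.5, 2.14], [-1.23, 1.37], [0.21, 2.46], [-1.02, 4.16], [0.16, 2.05], [-2.73, 2.73]. Speed limits (rad/s): [1.89, 1.89, 2.39, 2.39, 3.01, 3.01, 3.01].

## Interface

Orientations are given as [roll, pitch, yaw] about the fixed x, y, z axes, in that order (R = Rz(yaw) Ry(pitch) Rx(roll)).
In Python, from workcell import bot, telemetry, optics gives the robot as it stands. The module is installed in compiled form; this text tells all that it offers. Calls block until the motion is done:
- bot.move_pose(position, orientation): joint-space move of the TCP to a pose.
- bot.move_l(position, rotation=None, velocity=0.15, stop_force=None): straight line of the TCP; rotation=None keeps the orientation; velocity is the mean speed in m/s. With stop_force (N) it stops when the force on the tool has changed by that much, and returns True; else False.
- bot.set_joints(angles): joint-space move.
- bot.set_gripper(opening, force=None): opening from 0.0 (shut) to 1.0 (fully open); force is the grip in N (None keeps the last); returns when the fingers have stopped.
- bot.pause(seconds).
- bot.solve_ik(position, orientation): joint angles nearest the present ones, or None.
- telemetry.get_state(): the state.
- optics.get_image(name): name is "scene" or "top" or "wrist"; returns a dict with "img" (400x640x3 uint8, red, green, blue), "fx", "fy", "cx", "cy" (pixels), "R" (3x3) and "t" (3): a world point X has camera coordinates R X + t; the wrist camera has in their place "mount" (4x4, takes a point from camera to tool coordinates, whose origin is the TCP and whose axes are the flange's). Camera axes: x right, y down, z forward; pixel columns grow to the right and rows downward; lengths in m; the calibration is good to about 2 mm. The wrist camera is an equidistant fisheye: a pixel r from the principal point sees the ray r / f radians off the axis. A picture is of the moment at which its call begins: read the wrist's pose just before it. There is no depth.
A pose or a line that the arm cannot do raises bot.IKError and nothing moves.
- bot.sign_off(): hands the job in; it is judged then, once.
Trained networks look in the newest picture that a camera, given by its name, has taken for a name from the list of things; names that differ only in an ending like _2 or _b are one class to them, and where a whole thing is asked for, a point or a joint stands for the part that bears it (a point fixed in the world has none). Each returns a list of dicts, best first, with "score" (0 to 1); they miss things now and then, are a little off and sometimes report something else, mostly with a low value. They report only what shows in the picture. A call takes as long as a camera call.
- optics.search_frame(camera, label): "box" ([left, top, width, height] in pixels, round what is visible of it).
- optics.regions_of(camera, label): "region" (400x640 bool, what is visible of it) and "box" ([left, top, width, height] in pixels, round what is visible of it).
The state is a dict: "time": time; "qpos": joint angles; "joint_vel": joint speeds; "effort": joint torques, N m; "tcp_pos": TCP position; "tcp_rot": TCP orientation; "ft_force": force on the tool from outside, world axes, zero at the start; "wrist_torque": the same for the moment, N m; "grip_width": opening from 0.0 (shut) to 1.0 (fully open); "grip_force": force on a finger pad.
Only numpy, scipy, OpenCV 4.12 (cv2) and the standard library are available. Lean on these libraries where they do the work, as an engineer would, in place of code of your own. Each camera call takes 0.05 s, during which the arm holds its last target. There are 200 camera calls.

## Task

Hang the steel basket of oak pegs inside the empty soaking trough: hook its bent lip over the pale pine side board, fully home on the rim, right up in the left-hand corner with its side touching the left end board, and let go. Be gentle with the hand-nailed trough, keep the pegs in the basket, and leave the mallet, tape measure and sharpening stone alone.

Things in the scene. Friction and masses are not known exactly. Their poses are not given: they have to be found in the camera images.
- basket_grip (a point): Centre of the red handle slat of the loose steel basket (0.3-0.5 kg with pegs, upright on the bench). Slat 14 mm along basket x, 84 along y, 22 high, its centre 135 mm above the underside. Basket: 80 mm along x, 90 along y, centred under this point, 85 high, open on top; 14 mm wide straps rise from its y sides to the slat. Back plate: flat face at x = -40, lip on it.
- basket_lip (a point): Middle of the underside of the basket's bent lip, 50 mm below and 47.5 mm to -x of basket_grip; same axes. Full-width (90 mm along y) lip of 3 mm steel at the top of the back plate: the slot, open downward, is 15 mm wide along x (basket x -40 to -55), 20 mm deep; the turned-down edge (x -55 to -58) ends 70 mm below basket_grip.
- trough: Empty open wooden trough fixed to the bench; origin at its underside's centre, z up. Outside 340 mm along y, 244 along x. Floor, end boards and far (+x) side are dark, 12 mm thick, tops at z 150, floor top at 12. Inner faces: ends y = +-158, far side x = +88; ends span x +-122. Near (-x) long side: the pale pine board. Yaw within 0.3, so +y is the left end seen from the robot.
- board_nominal (a point): NOMINAL middle of the pale board's inner top edge (trough x -88, z 150 mm); fixed to the trough, not to the board. The board, 12 mm thick, upright, parallel to y, between the end boards, was nailed in by eye: it really stands up to 12 mm further in or out (x) and up to 6 mm higher or lower, which no reading gives; find face and rim by touch. It does not give way.
- left_end (a point): Middle of the inner top edge of the left end board (trough x 0, y +158, z 150 mm), the dark board that the basket's side must stand against; same axes as the trough.
- peg0: Loose square oak peg 66 x 14 x 14 mm, lying in the basket, origin at the centre of its underside, x along it.
- peg1: As peg0.
- peg2: As peg0.
- peg3: As peg0.
- mallet: Loose joiner's mallet lying on the bench, head 70 x 120 x 80 mm, round handle 200 mm long to its +x; origin under the head's centre. To be left alone.
- tape: Loose yellow tape measure 70 x 40 x 62 mm, origin under its centre. To be left alone.
- stone: Loose grey sharpening stone on a wooden base, 56 x 155 x 38 mm, origin under its centre. To be left alone.

How it is judged:
By the outcome, as a careful person would: the job done as asked, in the order asked, and still so for the second after the job is handed in, with the robot touching nothing.
It also fails if it takes over 58 s, if anything falls off the work surface, if the arm or the gripper's body presses on something with over 40 N, if the wrist force passes 120 N, or if a joint passes its speed limit or range.

## Working session

There is one attempt and no reset: what is moved stays moved. The work goes in short steps, each a Python script; the robot and the scene stay as the last script left them, time stands still between calls to the robot, and variables do not carry over. Pictures are saved under pics/ and viewed, at most 10 in all, crops included, and the job is handed in when it is done.

```bash
mkdir -p pics; cat > h.py <<'E'
import numpy as np, cv2
from workcell import bot, telemetry, optics
from scipy.spatial.transform import Rotation as Ro
def ray(c,u,v):
    d=np.array([(u-c["cx"])/c["fx"],(v-c["cy"])/c["fy"],1.]); R=np.array(c["R"]); t=np.array(c["t"])
    return -R.T@t, R.T@d
def onz(c,u,v,z):
    o,d=ray(c,u,v); return o+d*(z-o[2])/d[2]
def proj(c,X):
    p=np.array(c["R"])@np.array(X)+np.array(c["t"]); return c["fx"]*p[0]/p[2]+c["cx"],c["fy"]*p[1]/p[2]+c["cy"]
E
python3 - <<'E'
from h import *
for n in("scene","top"):
    c=optics.get_image(n); cv2.imwrite(f"pics/{n}0.png",c["img"][:,:,::-1]); o,d=ray(c,320,200); print(n,o.round(3),d.round(3),c["fx"])
    for l in("basket_grip","trough","board_nominal","left_end","mallet","tape","stone","peg0"):
        print(l,[(np.round(r["box"],0).tolist(),round(r["score"],2)) for r in optics.search_frame(n,l)][:2])
print(telemetry.get_state())
E
```

```text
scene [ 1.578 -0.688  0.821] [-0.71   0.476 -0.519] 487.73112074579797
basket_grip [([202.0, 206.0, 53.0, 64.0], 0.95)]
trough [([312.0, 138.0, 136.0, 96.0], 0.91)]
board_nominal [([315.0, 141.0, 134.0, 94.0], 0.83)]
left_end [([308.0, 142.0, 141.0, 96.0], 0.66)]
mallet [([289.0, 231.0, 86.0, 90.0], 0.97)]
tape [([149.0, 230.0, 15.0, 35.0], 0.98)]
stone [([212.0, 265.0, 64.0, 41.0], 0.61), ([147.0, 231.0, 18.0, 30.0], 0.42)]
peg0 [([218.0, 251.0, 20.0, 15.0], 0.66), ([232.0, 249.0, 13.0, 11.0], 0.42)]
top [ 0.375 -0.03   1.255] [ 0.207 -0.015 -0.978] 450.16210563729373
basket_grip [([391.0, 198.0, 48.0, 46.0], 0.94)]
trough [([147.0, 156.0, 157.0, 125.0], 0.81)]
board_nominal [([142.0, 153.0, 166.0, 127.0], 0.74), ([391.0, 219.0, 8.0, 8.0], 0.7)]
left_end [([145.0, 153.0, 157.0, 128.0], 0.76), ([400.0, 213.0, 13.0, 24.0], 0.24)]
mallet [([327.0, 84.0, 43.0, 97.0], 0.73)]
tape [([466.0, 247.0, 25.0, 30.0], 0.79)]
stone [([391.0, 165.0, 58.0, 26.0], 0.7)]
peg0 [([398.0, 211.0, 17.0, 23.0], 0.49), ([413.0, 209.0, 14.0, 23.0], 0.4)]
{'time': 0.9, 'qpos': array([ 1.19946523,  0.42607128,  0.07387355,  1.60600766, -0.03410056,
        1.11078793, -0.06711491]), 'joint_vel': array([-0.00018824,  0.00143371,  0.00048597,  0.00030676,  0.00076763,
       -0.00108164,  0.00080687]), 'effort': array([ 8.10485399e-04, -9.49518442e+01,  3.75787809e+00, -4.63894343e+01,
        1.90217671e-02,  2.42008027e-03,  5.40654787e-05]), 'tcp_pos': array([ 0.14850094, -0.65842565,  0.23131678]), 'tcp_rot': array([-3.14157302e+00, -4.44830333e-05,  2.21781962e-01]), 'ft_force': array([-1.0123964 , -0.01458212,  0.32972183]), 'wrist_torque': array([-0.01926932,  0.00363041,  0.00024945]), 'grip_force': 0.0, 'grip_width': 1.0002425019337378}
```

View pics/top0.png

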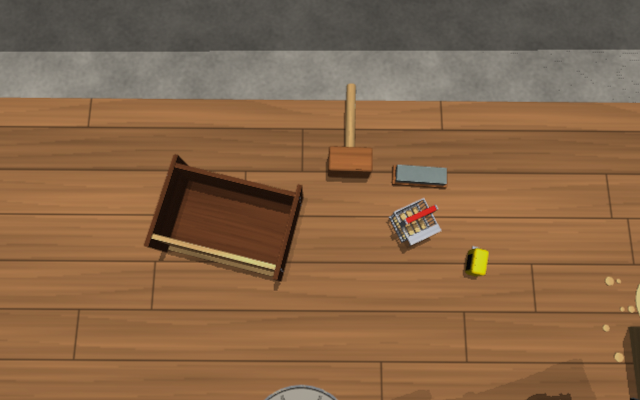

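View pics/scene0.png

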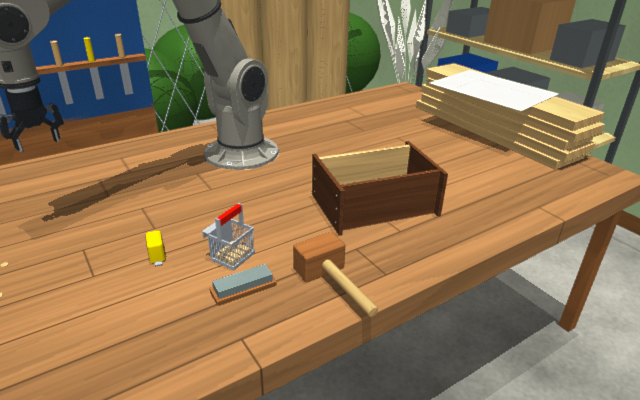

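The top view shows the trough at left, with rim corners near (178,157), (300,188), (281,279) and (150,240), and the pale board at the bottom. The basket has its red slat from (406,221) to (437,208) and its back plate facing down and right. The scene view agrees. I'll fit the poses by silhouette.

```bash
cat > fit.py <<'E'
from h import *
from scipy.optimize import minimize
S=4
def hullmask(c,pts):
    p=np.array([proj(c,X) for X in pts])
    h=cv2.convexHull(((p+0.5)*S).astype(np.float32)).astype(np.int32)
    m=np.zeros((400*S,640*S),np.uint8); cv2.fillPoly(m,[h],1)
    return cv2.resize(m.astype(np.float32),(640,400),interpolation=cv2.INTER_AREA)
def box(x,y,yaw,lx,ly,z0,z1):
    R=Ro.from_euler('z',yaw).as_matrix()
    return [R@[a*lx/2,b*ly/2,0]+[x,y,z] for a in(-1,1) for b in(-1,1) for z in(z0,z1)]
def fit(obs,x0,dims):
    def f(p):
        return sum(np.abs(hullmask(c,box(*p,*dims))-m).sum()/m.sum() for c,m in obs)
    sx=[[0,0,0],[.02,0,0],[0,.02,0],[0,0,.15]]
    for k in(1,.3,.1):
        r=minimize(f,x0,method="Nelder-Mead",options=dict(initial_simplex=np.array(x0)+k*np.array(sx),xatol=1e-4,fatol=1e-4)); x0=r.x
    return r.x,r.fun
E
python3 - <<'E'
from fit import *
T=[];B=[]
for n in("top","scene"):
    c=optics.get_image(n); im=c["img"].astype(int)
    red=((im[...,0]>110)&(im[...,1]<60)&(im[...,2]<60)).astype(np.uint8)
    b=optics.search_frame(n,"basket_grip")[0]["box"]; k=np.zeros_like(red); x,y,w,h=[int(v) for v in b]; k[y-4:y+h+4,x-4:x+w+4]=1
    B.append((c,(red*k).astype(np.float32))); print(red.sum(),(red*k).sum())
    r=optics.regions_of(n,"trough")[0]; T.append((c,r["region"].astype(np.float32)))
c=B[0][0]; g=onz(c,421,214,.14); t=onz(c,228,218,.15); print(g,t)
for o in (B,B[:1],B[1:]): print("slat",fit(o,[g[0],g[1],.39],(.014,.084,.124,.146)))
for o in (T,T[:1],T[1:]): print("trough",fit(o,[t[0],t[1],-.25],(.244,.340,0,.15)))
np.save("dummy.npy",0)
# visual check
p,_=fit(T,[t[0],t[1],-.25],(.244,.340,0,.15)); q,_=fit(B,[g[0],g[1],.39],(.014,.084,.124,.146))
out=[]
for (c,_),s in zip(T,[(130,140,200,150),(300,120,160,120)]):
    im=cv2.resize(c["img"][:,:,::-1],None,fx=4,fy=4,interpolation=cv2.INTER_CUBIC)
    P=[np.array((np.array(proj(c,X))+.5)*4,int) for X in box(*p,.244,.34,.0,.15)]
    for i,j in((1,3),(3,7),(7,5),(5,1),(0,2),(2,6),(6,4),(4,0)): cv2.line(im,P[i].tolist(),P[j].tolist(),(0,255,0),1)
    x,y,w,h=s; out.append(cv2.resize(im[y*4:(y+h)*4,x*4:(x+w)*4],(400,300)))
c=T[0][0]; im=cv2.resize(c["img"][:,:,::-1],None,fx=6,fy=6,interpolation=cv2.INTER_CUBIC)
P=[np.array((np.array(proj(c,X))+.5)*6,int) for X in box(*q,.014,.084,.124,.146)]
for i,j in((1,3),(3,7),(7,5),(5,1)): cv2.line(im,P[i].tolist(),P[j].tolist(),(0,255,0),1)
out=[np.hstack(out),np.hstack([im[190*6:240*6,380*6:446*6],np.zeros((300,404,3),np.uint8)])]
cv2.imwrite("pics/fit.png",np.vstack([o[:, :800] for o in out]))
E
```

```text
167 167
212 212
[ 0.57700432 -0.30117225  0.14      ] [0.56170758 0.18208793 0.15      ]
slat (array([ 0.57572858, -0.29765899,  0.44451736]), np.float64(0.73105788230896))
slat (array([ 0.57800658, -0.30161062,  0.43312076]), np.float64(0.33270958065986633))
slat (array([ 0.57217482, -0.29285686,  0.57269245]), np.float64(0.3225235939025879))
trough (array([ 0.56915713,  0.19485696, -0.24915837]), np.float64(0.2313152551651001))
trough (array([ 0.56948975,  0.19309852, -0.23731551]), np.float64(0.12758560478687286))
trough (array([ 0.56570138,  0.19885644, -0.23818286]), np.float64(0.09197812527418137))
```

View pics/fit.png

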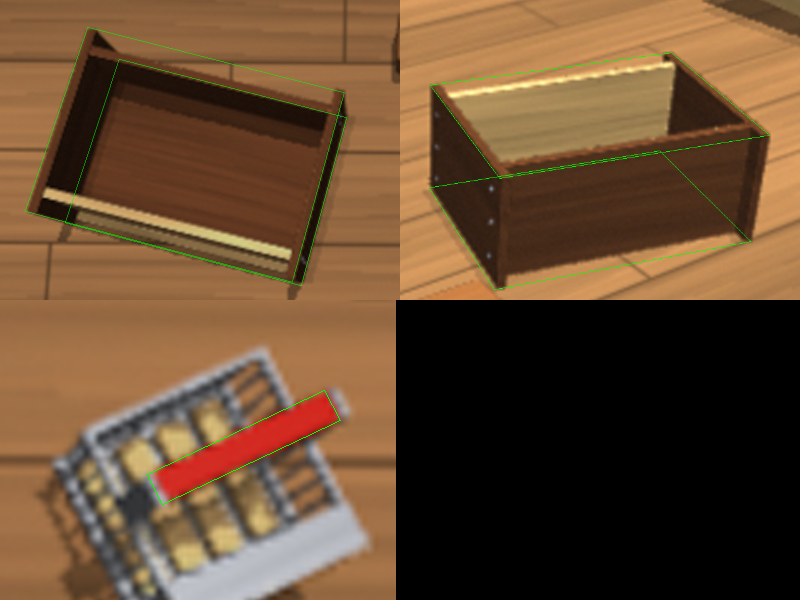

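The trough overlay lies close, within a few mm. The slat overlay matches the red slat. Next I'll get the yaw and the board's ends from the pale rim strip, then check the slat with the wrist camera from above.

```bash
python3 - <<'E'
from h import *
c=optics.get_image("top"); im=c["img"].astype(int)
k=np.zeros((400,640),bool); k[225:285,140:300]=1
m=((im[...,0]>165)&(im[...,1]>140)&(im[...,2]<170)&k).astype(np.uint8)
n,l,s,_=cv2.connectedComponentsWithStats(m); i=1+np.argmax(s[1:,4]); print(s[i])
ys,xs=np.nonzero(l==i)
P=np.array([onz(c,u,v,.15)[:2] for u,v in zip(xs,ys)]); mu=P.mean(0)
w,V=np.linalg.eigh(np.cov(P.T)); d=V[:,1]*np.sign(V[1,1]); a=(P-mu)@d; b=(P-mu)@[d[1],-d[0]]
print("mid",mu,"yaw",np.arctan2(-d[0],d[1]),"range",a.min(),a.max(),"width",b.std()*12**.5)
im6=im.astype(float)
yt=np.arctan2(-d[0],d[1]); A=[.577,-.301]
for yaw in(.433+np.pi/2,.433-np.pi/2): print(yaw,bot.solve_ik([*A,.30],[np.pi,0,yaw]))
for yaw in(yt+np.pi/2,yt-np.pi/2): print(yaw,bot.solve_ik([.55,.3,.286],[np.pi,0,yaw]))
E
```

```text
[152 235 124  34 544]
mid [0.47790793 0.21175491] yaw -0.23757308038040098 range -0.15309105619879154 0.1598321270311458 width 0.010388197135833391
2.0037963267948964 [ 0.72681759  0.37293737 -0.45980698  1.55746495  0.17114221  1.25132308
  0.67348719]
-1.1377963267948965 [ 0.34554927  0.33666729  0.04776767  1.58261806 -0.01678088  1.22270815
 -2.31222915]
1.3332232464144955 [ 0.13595809  0.47764045 -1.01522616  1.61026872  0.41860943  1.28980586
 -1.18509231]
-1.8083694071752976 [ 0.14195708  0.4817507  -1.02566319  1.60996238  0.42468542  1.2924486
  1.95168353]
```

```bash
cat >> h.py <<'E'
def wproj(c,T,X):
    q=np.linalg.inv(np.array(c["mount"]))@np.append(np.linalg.inv(T)@np.append(X,1),1)[:4] if False else np.linalg.inv(T@np.array(c["mount"]))@np.append(X,1)
    r=np.hypot(q[0],q[1]); th=np.arctan2(r,q[2]); return c["fx"]*th*q[0]/r+c["cx"],c["fy"]*th*q[1]/r+c["cy"]
def tcpT():
    s=telemetry.get_state(); T=np.eye(4); T[:3,:3]=Ro.from_euler('xyz',s["tcp_rot"]).as_matrix(); T[:3,3]=s["tcp_pos"]; return T
E
python3 - <<'E'
from h import *
import fit
bot.move_pose([.577,-.301,.27],[np.pi,0,.433+np.pi/2])
T=tcpT(); c=optics.get_image("wrist"); im=c["img"].astype(int)
red=((im[...,0]>110)&(im[...,1]<70)&(im[...,2]<70)).astype(np.uint8)
n,l,s,_=cv2.connectedComponentsWithStats(red); i=1+np.argmax(s[1:,4]); m=(l==i).astype(np.float32); print(s[i],telemetry.get_state()["time"])
fit.proj=lambda cc,X:wproj(cc,T,X)
p,e=fit.fit([(c,m)],[.577,-.301,.433],(.014,.084,.124,.146)); print(p,e)
o=c["img"][:,:,::-1].copy()
for X in fit.box(*p,.014,.084,.124,.146): cv2.circle(o,tuple(int(round(v)) for v in wproj(c,T,X)),1,(0,255,0),-1)
cv2.imwrite("pics/w1.png",o); np.save("slat.npy",p)
E
```

```text
[ 317  144   17   86 1246] 3.3167
[ 0.57636884 -0.2983523   0.44712119] 0.16894060373306274
```

View pics/w1.png

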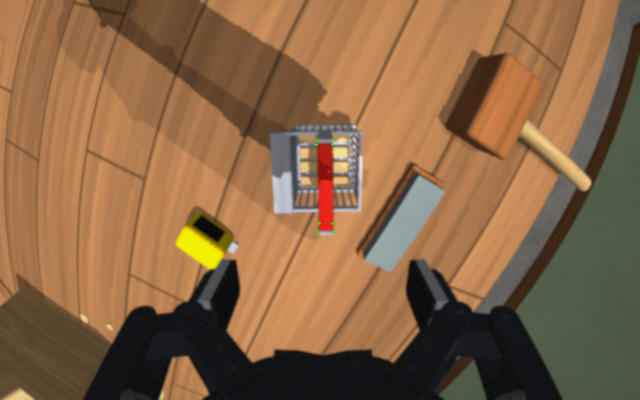

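The wrist view shows the slat at (317–333, 144–230), and the fit lies on it. The lip plate is at left, around (283,172). Now grasp and lift.

```bash
python3 - <<'E'
from h import *
x,y,b=np.load("slat.npy"); r=[np.pi,0,b+np.pi/2]
bot.move_l([x,y,.17],r,.2)
print(bot.move_l([x,y,.116],r,.1,stop_force=8))
f0=telemetry.get_state()["ft_force"]
bot.set_gripper(0.0,80); s=telemetry.get_state(); print(s["grip_width"],s["grip_force"],s["tcp_pos"])
bot.move_l([x,y,.30],r,.12); s=telemetry.get_state(); print(s["grip_width"],s["ft_force"]-f0,s["wrist_torque"],s["time"])
yt=-.2376; R=Ro.from_euler('z',yt).as_matrix()[:2,:2]
mid=np.array([.4779,.21175])+.0034*R[:,1]   # board centre line mid
g=mid+R@[.006+.020+.040, .158-.045-.015]
print(g)
bot.move_pose([*g,.30],[np.pi,0,yt+np.pi/2])
T=tcpT(); s=telemetry.get_state(); print(s["tcp_pos"],s["time"],s["ft_force"]-f0)
c=optics.get_image("wrist"); t=optics.get_image("top"); 
o=np.hstack([c["img"][:,100:540],cv2.resize(t["img"][130:300,130:320],(360,400))])[:,:,::-1]; cv2.imwrite("pics/w2.png",o)
E
```

```text
False
0.1470131147842713 78.91842126846313 [ 0.57672882 -0.29829662  0.11626725]
0.14951924429111565 [ 0.83909376 -0.62971661 -4.34832909] [ 0.05855142  0.00432384 -0.01222978] 7.0
[0.56591237 0.29476677]
[0.56650899 0.29375722 0.29987645] 9.125 [ 0.69682387 -0.89571149 -4.89002293]
```

View pics/w2.png

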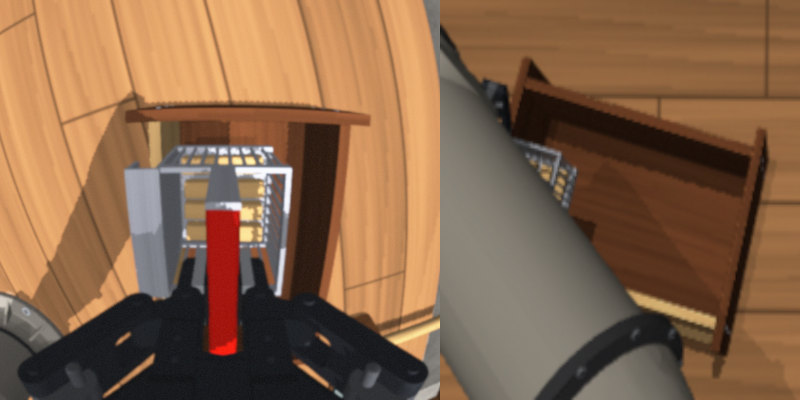

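The wrist view shows the basket upright over the left corner, pegs inside. The pale rim shows at (155,145) and the end board at y≈115. Next: lower it until the lip just clears the rim, then touch the face.

```bash
cat >> h.py <<'E'
yt=-.2376; RT=Ro.from_euler('z',yt).as_matrix()
rot=[np.pi,0,yt+np.pi/2]
mid=np.array([.4779,.21175,0])+.0034*RT[:,1]
def loc(): 
    s=telemetry.get_state(); return RT.T@(s["tcp_pos"]-mid), RT.T@s["ft_force"], RT.T@s["wrist_torque"], s["time"]
def go(l,v=.03,sf=None): return bot.move_l((mid+RT@np.array(l)).tolist(),rot,v,stop_force=sf)
def show(n,*a):
    p,f,t,tm=loc(); print(n,*a,"pos",(p*1e3).round(1),"f",f.round(2),"t",t.round(3),round(tm,2))
E
python3 - <<'E'
from h import *
p,*_=loc(); show("start")
h=go([.066,.098,.2135],.08,6); bot.pause(.3); show("down",h)
h=go([.026,.098,.2135],.015,3); show("touch x",h); bot.pause(.3); show("settled")
E
```

```text
start pos [ 66.7  97.2 299.9] f [ 0.51  0.2  -4.48] t [-0.023 -0.044 -0.003] 9.22
down False pos [ 66.1  98.  213.7] f [ 0.79  0.48 -4.35] t [ 0.04  -0.006 -0.017] 10.76
touch x True pos [ 45.9  97.8 213.3] f [ 3.63  1.04 -3.2 ] t [ 0.265 -0.961 -0.044] 12.2
settled pos [ 45.9  97.4 212.5] f [ 5.1   0.95 -1.24] t [ 0.272 -1.448 -0.023] 12.5
```

Face contact is at x=45.9, where the picture predicted 46. Next: centre the slot, then touch the end board.

```bash
python3 - <<'E'
from h import *
go([.0476,.0978,.2135],.015); bot.pause(.3); show("backoff")
h=go([.0476,.130,.2135],.012,2.5); show("touch y",h); bot.pause(.2); show("settled")
p,*_=loc(); go([.0476,p[1]-.002,.2135],.012); bot.pause(.2); show("off end")
T=tcpT(); c=optics.get_image("wrist"); t=optics.get_image("scene"); 
o=np.hstack([c["img"][:,100:540],cv2.resize(t["img"][120:240,310:450],(360,400))])[:,:,::-1]; cv2.imwrite("pics/w3.png",o)
E
```

```text
backoff pos [ 47.5  97.8 213.4] f [ 0.47 -0.78 -3.61] t [-0.042  0.033 -0.014] 13.11
touch y True pos [ 47.4 115.4 212.7] f [-0.46  0.06 -4.97] t [-0.013  0.014 -0.016] 14.64
settled pos [ 47.1 115.2 212.1] f [ 0.33 -0.01 -4.95] t [ 0.051 -0.009 -0.018] 14.84
off end pos [ 47.6 113.2 213.5] f [ 0.39  0.28 -4.8 ] t [ 0.011 -0.069  0.008] 15.39
```

View pics/w3.png

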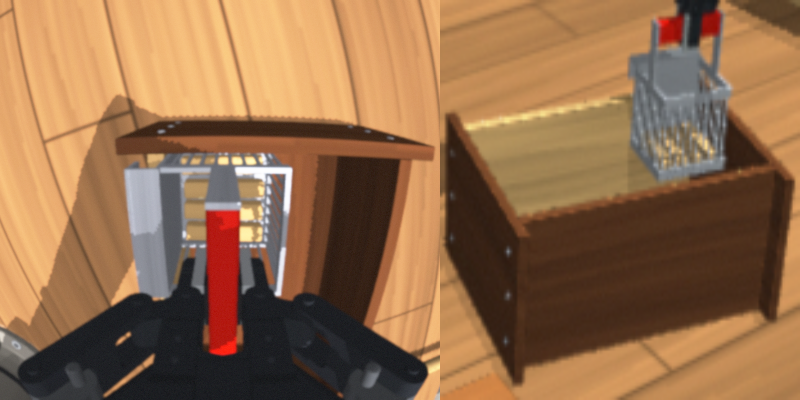

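The wrist view shows the lip over the board and the basket side near the end board (y≈155). The scene view shows the basket above the rim in the left corner. The y contact is doubtful because the settled force is about 0, so I'll retry it once the lip is seated. Descending onto the rim now.

```bash
python3 - <<'E'
from h import *
h=go([.0476,.1132,.170],.015,3.5); show("rim",h); bot.pause(.3); show("settled")
E
```

```text
rim True pos [ 47.9 113.2 178.1] f [0.8  0.58 5.22] t [ 0.078 -0.049  0.015] 17.56
settled pos [ 47.9 113.2 178.1] f [2.63 0.38 5.67] t [ 0.064 -0.016  0.056] 17.86
```

The rim is at about 0.147 m, which is plausible, so the lip is seated. Now relieve the load and slide to the end board.

```bash
python3 - <<'E'
from h import *
p,*_=loc()
go([p[0],p[1],p[2]+.0008],.01); bot.pause(.3); show("relieved")
y=p[1]; z=p[2]+.0008
_,f0,*_=loc()
for i in range(20):
    y+=.0006; go([p[0],y,z],.01); bot.pause(.12); q,f,*_=loc(); print((q*1e3).round(1),(f-f0).round(1))
    if f[1]-f0[1]<-4: break
show("end")
E
```

```text
relieved pos [ 47.8 113.1 178.8] f [-0.29  0.26 -4.37] t [ 0.055 -0.027  0.01 ] 18.51
[ 47.9 113.8 178.9] [ 0.4 -0.5 -0.7]
[ 47.9 114.4 178.9] [-0.  -1.  -1.3]
[ 47.9 115.  178.9] [ 0.7  0.3 -1.4]
[ 47.9 115.5 178.9] [-0.  -2.7 -0.1]
[ 47.9 115.7 178.9] [ 0.9 -5.2  2.6]
end pos [ 47.9 115.7 178.9] f [ 0.63 -4.97 -1.78] t [-1.183  0.076  0.009] 20.34
```

The end board is found at y≈115.5 (settled, −5 N). Now make the plate flush with the face, seat it in z, then release.

```bash
python3 - <<'E'
from h import *
p,f0,*_=loc(); y=.1154+.0002; x=p[0]; z=p[2]
for i in range(8):
    x-=.0005; go([x,y,z],.01); bot.pause(.1); q,f,*_=loc(); print((q*1e3).round(1),(f-f0).round(1))
    if f[0]-f0[0]>2.5: break
_,f0,*_=loc()
for i in range(6):
    z-=.0003; go([x,y,z],.01); bot.pause(.1); q,f,*_=loc(); print((q*1e3).round(1),f.round(1))
    if f[2]>1: break
show("seated")
bot.set_gripper(.35); bot.pause(.3); show("open part"); 
T=tcpT(); c=optics.get_image("wrist"); t=optics.get_image("scene")
o=np.hstack([c["img"][:,100:540],cv2.resize(t["img"][120:240,310:450],(360,400),interpolation=cv2.INTER_CUBIC)])[:,:,::-1]; cv2.imwrite("pics/w4.png",o)
E
```

```text
[ 47.4 115.6 178.9] [-0.5  1.9 -1.8]
[ 47.  115.6 178.8] [ 0.7  1.3 -2.4]
[ 46.4 115.5 178.8] [ 0.6  1.8 -2.8]
[ 46.2 115.5 178.9] [ 4.8  3.9 -3.5]
[ 46.3 115.6 178.8] [ 4.6 -3.6 -3.2]
[ 46.3 115.6 178.6] [ 4.  -3.6 -1.4]
[ 46.4 115.5 178.4] [ 2.9 -4.5  1.1]
seated pos [ 46.4 115.5 178.4] f [ 2.87 -4.5   1.13] t [-1.007 -0.891 -0.011] 22.79
open part pos [ 45.9 115.7 178. ] f [-0.76  0.33  0.12] t [ 0.011 -0.026 -0.012] 23.4
```

View pics/w4.png

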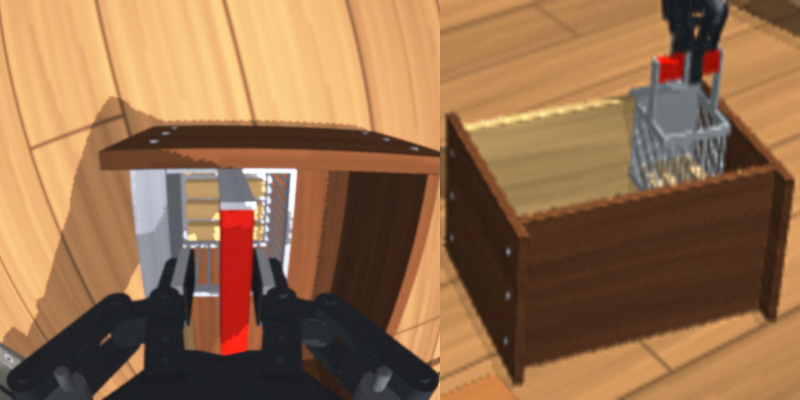

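The fingers are clear, with the slat leaning slightly to +x as a hung basket does. The basket side lies along the end board at y≈168. Open wider, retreat and check.

```bash
python3 - <<'E'
from h import *
bot.set_gripper(.75); p,*_=loc()
print(go([p[0],p[1],.30],.08,6)); show("up")
bot.pause(.3)
c=optics.get_image("wrist"); s=optics.get_image("scene")
o=np.hstack([c["img"][:,100:540],cv2.resize(s["img"][120:240,310:450],(360,400),interpolation=cv2.INTER_CUBIC)])[:,:,::-1]; cv2.imwrite("pics/w5.png",o)
E
```

```text
False
up pos [ 45.8 115.5 299.5] f [ 0.02 -0.21  0.18] t [-0.015 -0.035  0.007] 25.6
```

View pics/w5.png

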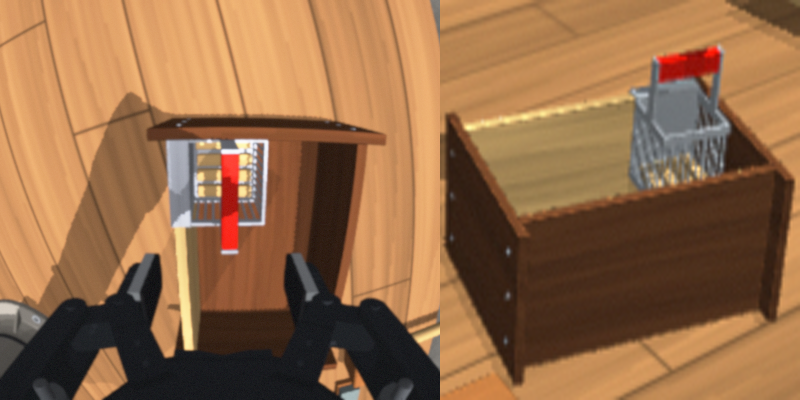

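```bash
python3 - <<'E'
from h import *
print(bot.sign_off(), telemetry.get_state()["time"])
E
```

```text
the job is handed in; nothing more can be done
the job is handed in; nothing more can be done
```

The basket hangs by its lip on the pine board in the left-hand corner, pegs still inside, and the job was handed in about 26 s into the 58 s limit; it was pressed against the left end board at about 4.5 N just before release, but I did not re-check that contact by touch afterwards.

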